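# Set the label-roll stand to width and hold the leg locked

### The arm

A 6-joint arm with a two-finger parallel gripper is mounted at the origin on the work surface. World frame = base frame: x ahead of the robot, y to its left, z up, the work surface at z = 0. Lengths are in m, angles in rad, forces in N, time in s.
With the tool pointing down it reaches from about 0.425 to 0.95 m from the base axis. Payload 14.7 kg.
Tool frame: the origin (TCP) lies at the very end of the fingers, on their centre line; the grasp point (between the pads) lies robot.hold_point_z behind it (robot.hold_point_z is the distance from the TCP to the grasp point, in m); z points along the fingers, y is the direction in which the jaws open and shut (so a half turn about z gives the same grasp; the last joint's range is limited). The gripper opens to 85 mm and grips with 20 to 120 N. Pads are 22 mm wide; open, the fingers measure 114 mm over their backs; the gripper's body (76 mm by 85 mm) begins 54 mm behind the grasp point. The pads swing forward as they close: fully open they stand 13 mm farther back than shut.
Start: joints at [1.3, 0.48, 1.596, -0, 1.065, -0.047], TCP at [0.144, 0.634, 0.231] pointing down, gripper open.
Joint ranges: [-2.75, 2.75], [-0.82, 2.05], [0.23, 2.67], [-1.56, 4.7], [0.09, 2.69], [-2.92, 2.92]. Speed limits (rad/s): [1.89, 1.89, 2.39, 3.01, 3.01, 3.01].

### API

Orientations are given as a rotation vector (axis times angle).
In Python, from cell import robot gives the robot as it stands. The module is installed in compiled form; this text tells all that it offers.
- The arm moves only by the tool move_arm, never from a script. Its argument "motion" is a list of rows, each a list of 7 numbers: the shift along the tool's x, y, z in cm, then the turn, a rotation vector about the tool's x, y, z in degrees, then the opening, from 0 (shut) to 1 (fully open). In form: [[tx, ty, tz, ax, ay, az, gripper], ...]. A call has exactly 8 rows; each row shifts and turns the commanded pose from where the row before left it, along the tool's axes as they then stand; what a row does not reach is not made up. A row lasts 1/10 s, in which the tool goes at most 50 mm and 8.59 degrees, less where a joint would pass 70% of its speed; a pose out of reach is approached as far as the arm can. A call is refused whole if a number of a shift passes 5 or a number of a turn 8.59, either way. A call with a gripper value outside its range is refused whole. The fingers move at their own pace and stop on an object; "grip_force" is the grip in N (left out, the last holds). Time passes only in rows, so rows that do not move let the fingers close, or fill a call up. It gives the time, the measured TCP pose, the force and the opening at its end, in the units of the state.
- robot.get_obs(): the state, without advancing time (a new reading comes with each control period).
- robot.read_camera(name): name is "scene" or "top"; returns the picture (384x512x3 uint8, blue, green, red); there is no depth.
- robot.calibration(name): a dict with "mtx" (3x3 intrinsics, pixels), "eye" and "orientation" of the camera in the world. Camera axes: x right, y down, z forward; pixel columns grow to the right and rows downward; lengths in m; the calibration is good to about 2 mm. A picture is of the moment at which its call begins. calibration takes no time and is no camera call.
- robot.hand_in(): hands the job in, once; it reports no verdict.
The state is a dict: "t": time; "joint_pos": joint angles; "joint_vel": joint speeds; "joint_efforts": joint torques, N m; "ee_pos": TCP position; "tool_rot": TCP orientation; "contact_force": force on the tool from outside, world axes, zero at the start; "moment": the same for the moment, N m; "width": opening from 0.0 (shut) to 1.0 (fully open).
Only numpy, scipy, OpenCV 4.12 (cv2) and the standard library are available. Lean on these libraries where they do the work, as an engineer would, in place of code of your own. Each camera call takes 0.05 s, during which the arm holds its last target. There are 200 camera calls.

### The job

The label-roll stand has just been put back together after washdown: press the black end cap fully home on the end of its rail, so that the sliding leg cannot run off. Then push the sliding leg in against its spring until its red pointer is level with the orange width clip and, holding it there, squeeze the blue cam lever shut against the black handle. Do not let go: finish still gripping handle and lever together with the leg at the clip, and leave the clip and the other things on the bench where they are.

Things in the scene. Friction and masses are not known exactly. Their poses are not given: they have to be found in the camera images.
- stand: label-roll stand, fixed. Origin on the bench under its rail, z up; offsets below in this frame, mm. Steel base plate x -75 to 100, y -185 to 165, 8 thick. Aluminium rail along y at x = 0, 26 wide, top z 34, y -165 to 190. White fixed leg 120 wide, to z 135, at y -150. Black rollers along y at x = +-42, top z 53; their end plate at y 153, top z 56. White scale, 10 mm ticks, at x 68
- end_cap (a joint): gap of the rail's end cap: 0 = fully home, grows to 0.013 m as it comes off towards +y of the stand. It starts 9 to 12 mm out. It snaps over a bump about 3 mm before home: pushing it on takes about 9 N, then it goes home and stays
- cap_face (a point): centre of the end cap's outer face (it faces +y of the stand), 21 mm above the bench. The cap is a black block 36 wide (x) x 14 (y) x 36 high, at the +y end of the rail, its face at y = 204 + gap
- leg (a joint): how far the sliding leg is pushed in, m: 0 = outermost, where its spring holds it at the start, grows as it moves towards -y of the stand, up to 0.115. The spring pushes it back out with 3 N at 0, 7 N at 0.09. The leg is a white plate 120 wide (x), 6 thick, z 56 to 135, centred at y = 45 - travel, on a grey carriage 40 wide, top z 56, which runs from 10 mm inside that plate to 80 mm outside it
- handle: the sliding leg's handle, moves with it. Its origin lies in the plane of the leg's plate, on the rail's centre line at bench height, axes parallel to the stand's. Black bar x -10 to +10, y +3 to +92, z 80 to 112, standing out from the plate on its +y side. Below the bar, a grey push wing across it: x -52 to +52, z 58 to 90, its outer face (towards +y) at y = +44: fingers that straddle the bar from above push on this face, one either side
- handle_squeeze (a point): point in the middle of the bar's width, 55 mm out from the plate and 100 mm above the bench: where to squeeze, between fingers closing along the stand's x axis just outside the wing
- lever (a joint): cam lever's angle, rad: 0 = closed, flat beside the handle; starts 0.38 to 0.46 open (limit 0.5). It stays where it is left and closes with about 4 N at first, rising to about 12 N near the end, at the squeeze point; once closed it stays closed and clamps the leg to the rail
- lever_grip: blue grip of the cam lever, on the +x side of the handle. Its origin is at bench height on the lever's upright pivot, which lies 23 mm to +x and 14 mm out from the leg's plate. The grip is a bar 10 thick (x), 18 high (z 92 to 110), from 14 to 78 mm out from the pivot; closed it lies along y with its outer face 21 mm to +x of the handle's middle, so that handle and closed lever together are 31 mm wide
- lever_tip (a point): middle of the lever grip's outer face near its tip, 76 mm from the pivot, 101 mm above the bench
- leg_pointer (a point): tip of the leg's red pointer, in the plane of the leg's plate, 75 mm to +x of the rail, 14 mm above the bench
- clip_mark (a point): point of the orange width clip (22 mm long in x, 6 mm wide along y, 18 high), 81 mm to +x of the rail, 14 mm above the bench: the length mark. The pointer is level with it when both have the same y in the stand's frame (leg travel about 0.05 to 0.09 m, differs from run to run). The clip can be knocked along its track
- label_roll: white label roll 104 mm in diameter, 95 high, standing on its end on the bench; origin under its centre. Leave alone
- tray_a: black sealed meal tray 190 x 140 x 45 mm under a second one like it, left side of the bench; origin under its centre. Leave alone
- tray_b: black sealed meal tray of the same size, lying on tray_a; origin under its centre. Leave alone
- tray_c: black sealed meal tray 190 x 140 x 45 mm, right side of the bench; origin under its centre. Leave alone
- marker: grey pen with blue cap, 137 mm long, 16 mm thick, lying on the bench; origin under its middle. Leave alone
- thermometer: white probe thermometer 115 x 42 x 22 mm with a steel needle, lying on the bench; origin under its middle. Leave alone
- spray_bottle: white and green spray bottle, 73 mm in diameter, 195 high, standing; origin under its centre. Leave alone

How it is judged:
On the way, in this order (a step that is already met when the one before it is completed fails the run):
1. the end cap is pressed fully home on the rail (gap under 2 mm) (value of joint end_cap below 0.002 m), for 0.2 s.
2. the fingers hold the leg with its pointer level with the clip (within 4 mm) while the cam lever is still open (y of leg_pointer in the frame of clip_mark between -0.004 and 0.004 m and value of joint lever above 0.15 rad and contact force between the fingers and handle above 1 N), for 0.1 s.
3. the cam lever is squeezed shut with the leg still at the clip (value of joint lever below 0.06 rad and y of leg_pointer in the frame of clip_mark between -0.004 and 0.004 m), for 0.2 s.
At the end, for the whole second after the job is handed in: The end cap is home (gap under 2 mm), the leg's pointer is within 4 mm of the clip along the rail and at rest, the cam lever is closed (under 0.06 rad), and the fingers still grip: more than 2 N on the handle and more than 2 N on the lever (all of step 3 and value of joint end_cap below 0.002 m and contact force between the fingers and handle above 2 N and contact force between the fingers and lever_grip above 2 N and velocity of joint leg between -0.01 and 0.01 m/s); the arm keeps its last pose, push and grip.
It fails at once if the cam lever is closed while the leg is away from the clip (value of joint lever below 0.06 rad and (y of leg_pointer in the frame of clip_mark above 0.008 m or y of leg_pointer in the frame of clip_mark below -0.008 m)).
It fails at once if the width clip is shifted by more than 3 mm (distance of clip_mark from where it was at the start of the episode above 0.003 m).
It fails at once if another thing on the bench is pushed more than 30 mm or knocked over (distance of any of label_roll, tray_a, tray_b, tray_c, marker, thermometer, spray_bottle from where it was at the start of the episode above 0.03 m or angle between any of label_roll, spray_bottle's own z axis and vertical above 0.5 rad).
It also fails if it takes over 48 s, if anything falls off the work surface, if the arm or the gripper's body presses on something with over 40 N, if the wrist force passes 120 N, or if a joint passes its speed limit or range.

## Working session

There is one attempt and no reset: what is moved stays moved. The work goes in short steps, Python scripts to look and compute and a tool call to move; the robot and the scene stay as the last step left them, time stands still between calls to the robot, and variables do not carry over. Pictures are saved under pics/ and viewed, about 8 in all and at most 12, crops included, and the job is handed in when it is done.

Besides the shell and the picture viewer there is one more tool, called after ">>>" as name(argument=value, ...) on one line, values as JSON. move_arm: Moves the arm, as the interface text tells. Its arguments: {"type":"object","properties":{"motion":{"type":"array","items":{"type":"array","items":{"type":"number"}}},"grip_force":{"type":"number"}},"required":["motion"]}

```bash
mkdir -p pics; ls; python3 - <<'E'
from cell import robot
import cv2,numpy as np
print(robot.hold_point_z, robot.get_obs())
for n in("scene","top"):
    cv2.imwrite(f"pics/{n}0.png",robot.read_camera(n)); print(n,robot.calibration(n))
a=cv2.imread("pics/scene0.png");b=cv2.imread("pics/top0.png")
E
```

```text
pics
0.0187 {'t': 0.0, 'joint_pos': array([ 1.30040537e+00,  4.80826784e-01,  1.59684903e+00, -2.16854229e-05,
        1.06508589e+00, -4.65795824e-02]), 'joint_vel': array([ 0.00059322,  0.00238319,  0.0011524 , -0.0005173 ,  0.00047913,
        0.00164515]), 'joint_efforts': array([-3.27879185e-03, -9.50661850e+01, -4.30160165e+01, -3.37049942e-04,
        1.26381856e-02,  4.76621017e-05]), 'ee_pos': array([0.14413423, 0.63341478, 0.23068492]), 'tool_rot': array([-3.50793799e-01, -3.12177886e+00,  1.81792209e-03]), 'contact_force': array([-0.8942684 , -0.27560682,  0.3161687 ]), 'moment': array([ 0.02753731, -0.02777788,  0.05527418]), 'width': 1.00080766625315}
scene {'mtx': array([[460.52754127,   0.        , 251.84919832],
       [  0.        , 460.52754127, 195.60351682],
       [  0.        ,   0.        ,   1.        ]]), 'eye': array([1.31209678, 0.17697276, 1.52787449]), 'orientation': array([-1.6655819 , -2.18891007,  0.5913719 ])}
top {'mtx': array([[364.27819026,   0.        , 256.63184319],
       [  0.        , 364.27819026, 192.14419325],
       [  0.        ,   0.        ,   1.        ]]), 'eye': array([ 0.29945929, -0.01588618,  1.13402964]), 'orientation': array([-2.09852919,  2.14849606, -0.22226769])}
```

View pics/scene0.png

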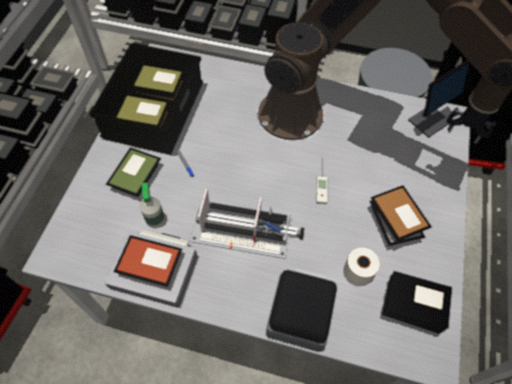

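View pics/top0.png

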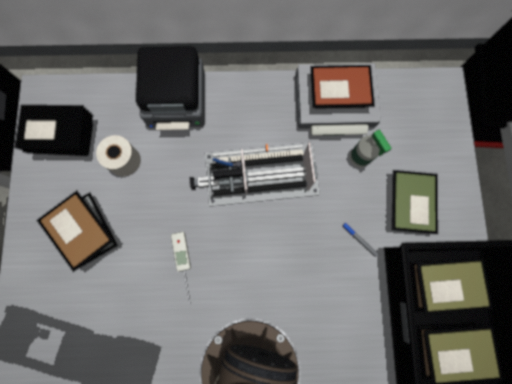

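The stand is in the middle of both pictures (top about (260,175), scene about (245,225)), with the cap at top (194,183) towards world +y and the scale on the far (+x) side. Next I'll zoom in on these areas.

```bash
python3 - <<'E'
import cv2,numpy as np
a=cv2.imread("pics/top0.png")[135:210,180:325];b=cv2.imread("pics/scene0.png")[180:260,185:310]
f=lambda i,s:cv2.resize(i,None,fx=s,fy=s,interpolation=cv2.INTER_CUBIC)
a=f(a,4);b=f(b,4)
w=max(a.shape[1],b.shape[1]);p=lambda i:np.pad(i,((0,0),(0,w-i.shape[1]),(0,0)))
o=np.vstack([p(a),p(b)[:300]]);cv2.imwrite("pics/crop0.png",o);print(o.shape)
E
```

```text
(600, 580, 3)
```

View pics/crop0.png

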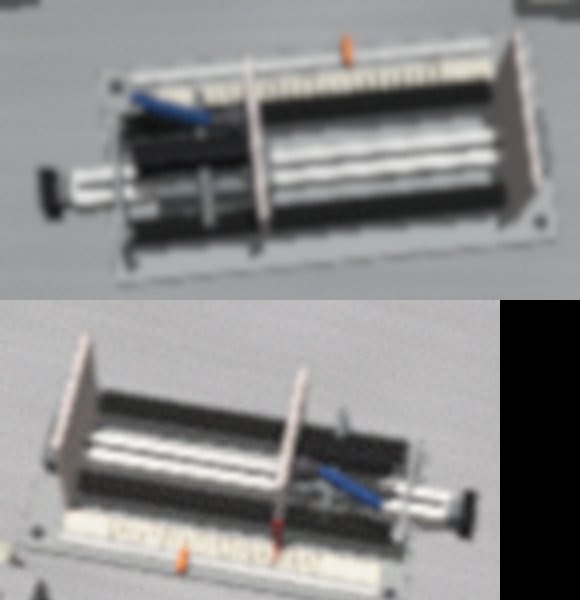

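The crops show plate corners, leg top edges and the cap well enough. The clip in the top crop is at (347,50), and the red pointer in the scene crop is at (278,540). I'll cast rays to known heights and do a rigid fit.

```bash
cat > h.py <<'E'
import cv2,numpy as np
from scipy.spatial.transform import Rotation as R
from cell import robot
def ray(n,u,v,z):
    c=robot.calibration(n);d=R.from_rotvec(c["orientation"]).apply(np.linalg.solve(c["mtx"],[u,v,1]))
    e=c["eye"];return (e+d*(z-e[2])/d[2])[:2]
def fit(S,W):
    S,W=np.array(S),np.array(W);s,w=S.mean(0),W.mean(0)
    th=np.arctan2(*(lambda a,b:((a[:,0]*b[:,1]-a[:,1]*b[:,0]).sum(),(a*b).sum()))(S-s,W-w))
    M=np.array([[np.cos(th),-np.sin(th)],[np.sin(th),np.cos(th)]]);t=w-M@s
    return th,t,(W-t-S@M.T... if False else None) if False else (th,t,((W-t)@M-S)*1e3)
def blob(img,lo,hi,box):
    x0,y0,x1,y1=box;h=cv2.cvtColor(img,cv2.COLOR_BGR2HSV)[y0:y1,x0:x1]
    m=cv2.inRange(h,lo,hi);n,l,st,c=cv2.connectedComponentsWithStats(m)
    return [(c[i]+[x0,y0],st[i]) for i in range(1,n)]
E
python3 - <<'E'
s=open('h.py').read().replace("    return th,t,(W-t-S@M.T... if False else None) if False else (th,t,((W-t)@M-S)*1e3)","    return th,t,((W-t)@M-S)*1e3");open('h.py','w').write(s)
E
cat > m.py <<'E'
from h import *
T=[((122,283),8,(-75,165)),((555,238),8,(-75,-185)),((105,75),8,(100,165)),((247,57),135,(60,45)),((266,220),135,(-60,45)),((518,33),135,(60,-150)),((546,190),135,(-60,-150))]
S=[((20,545),8,(100,-185)),((398,597),8,(100,165)),((303,370),135,(-60,45)),((278,487),135,(60,45)),((85,335),135,(-60,-150)),((53,450),135,(60,-150))]
P=[];W=[]
for (p,z,s) in T: P.append(s);W.append(ray("top",180+p[0]/4-.4,135+p[1]/4-.4,z/1e3))
for (p,z,s) in S: P.append(s);W.append(ray("scene",185+p[0]/4-.4,180+(p[1]-300)/4-.4,z/1e3))
th,t,r=fit(np.array(P)/1e3,W);print(np.degrees(th),t);print(r.round(1))
M=np.array([[np.cos(th),-np.sin(th)],[np.sin(th),np.cos(th)]])
a=cv2.imread("pics/top0.png");b=cv2.imread("pics/scene0.png")
inS=lambda n,c,z:((ray(n,*c,z)-t)@M*1e3).round(1)
for n,i,bx in(("top",a,(180,135,325,210)),("scene",b,(185,180,310,260))):
  for c,st in blob(i,(5,110,130),(20,255,255),bx): print(n,"orange",c,st[4],inS(n,c,.014))
  for nm,lo,hi in(("red",(0,110,60),(4,255,255)),("red2",(172,110,60),(180,255,255)),("blue",(105,110,60),(125,255,255))):
    for c,st in blob(i,lo,hi,bx):
      if st[4]>2: print(n,nm,c,st,inS(n,c,.1 if nm=="blue" else .014))
print("capface", inS("top",(180+40/4-.4,135+190/4-.4),.039), inS("scene",(185+474/4-.4,180+192/4-.4),.039))
E
python3 m.py
```

```text
5.324553601009007 [ 0.57025439 -0.04134082]
[[  4.   -2.5]
 [  0.4   5.5]
 [ -0.8  -4.5]
 [ -0.3   1. ]
 [ -0.3   0.8]
 [ -4.6   0.4]
 [ -1.5  -2.4]
 [ -1.3   1.5]
 [-11.6  -4.6]
 [  5.9   2.5]
 [  2.8   0.5]
 [  5.    1.5]
 [  2.2   0.4]]
top orange [266.44444444 147.22222222] 9 [ 95.5 -35.2]
top blue [223.35416667 162.52083333] [34 24 19  7 48] [ 35.4 103. ]
scene orange [230.3 244.9] 10 [ 90.9 -34.7]
scene red [254.   235.75] [68 55  3  2  4] [40.  42.8]
scene blue [272.04 226.2 ] [80 41 15 11 50] [ 33.7 104.1]
capface [  3.  215.3] [-11.7 213.5]
```

```bash
cat >> h.py <<'E'
TH=np.radians(5.33);T0=np.array([.570,-.041]);MS=np.array([[np.cos(TH),-np.sin(TH)],[np.sin(TH),np.cos(TH)]])
def now():
    o=robot.get_obs();Rt=R.from_rotvec(o["tool_rot"]).as_matrix()
    sp=(o["ee_pos"][:2]-T0)@MS
    print("t",round(o["t"],2),"stand mm",(sp*1e3).round(1),"z",(o["ee_pos"][2]*1e3).round(1),"jawyaw-stand deg",round(np.degrees(np.arctan2(Rt[1,1],Rt[0,1])-TH),2),"tilt",Rt[:,2].round(3),"F stand",(np.r_[o["contact_force"][:2]@MS,o["contact_force"][2]]).round(1),"w",round(o["width"],3))
    return o,Rt,sp
def plan(x,y,z,n):
    "stand mm target, jaw along stand x, n rows"
    o,Rt,sp=now();W=np.r_[T0+MS@(np.array([x,y])/1e3),z/1e3]
    G=np.c_[np.r_[MS[:,1],0],np.r_[MS[:,0],0],[0,0,-1]]
    rv=R.from_matrix(Rt.T@G).as_rotvec()
    d=(W-o["ee_pos"])/n;C=R.from_matrix(Rt)
    for k in range(n):
        print((C.inv().apply(d)*100).round(2),np.degrees(rv/n).round(2));C=C*R.from_rotvec(rv/n)
E
python3 -c "
from h import *
plan(0,250,150,16)"
```

```text
t 0.1 stand mm [-361.4  711.1] z 230.7 jawyaw-stand deg 71.85 tilt [-0.    -0.001 -1.   ] F stand [-1.   0.2  0.4] w 0.999
[-3.04 -2.03  0.51] [-0.    0.    4.49]
[-3.19 -1.79  0.51] [-0.    0.    4.49]
[-3.32 -1.53  0.51] [-0.    0.    4.49]
[-3.43 -1.27  0.51] [-0.    0.    4.49]
[-3.52 -1.    0.51] [-0.    0.    4.49]
[-3.59 -0.72  0.51] [-0.    0.    4.49]
[-3.64 -0.43  0.51] [-0.    0.    4.49]
[-3.66 -0.15  0.51] [-0.    0.    4.49]
[-3.66  0.14  0.51] [-0.    0.    4.49]
[-3.64  0.42  0.51] [-0.    0.    4.49]
[-3.59  0.71  0.5 ] [-0.    0.    4.49]
[-3.53  0.99  0.5 ] [-0.    0.    4.49]
[-3.44  1.26  0.5 ] [-0.    0.    4.49]
[-3.33  1.53  0.5 ] [-0.    0.    4.49]
[-3.2   1.78  0.5 ] [-0.    0.    4.49]
[-3.05  2.03  0.5 ] [-0.    0.    4.49]
```

>>> move_arm(motion=[[-3, -2, 0.3, 0, 0, 4.5, 0], [-3.2, -1.8, 0.3, 0, 0, 4.5, 0], [-3.3, -1.5, 0.3, 0, 0, 4.5, 0], [-3.4, -1.3, 0.3, 0, 0, 4.5, 0], [-3.5, -1, 0.3, 0, 0, 4.5, 0], [-3.6, -0.7, 0.3, 0, 0, 4.5, 0], [-3.6, -0.4, 0.3, 0, 0, 4.5, 0], [-3.7, -0.2, 0.3, 0, 0, 4.5, 0]], grip_force=30)

```text
t: 0.9
ee_pos: [0.3452, 0.4203, 0.207]
tool_rot: [-1.303, -2.859, 0.0]
contact_force: [0.3, 0.9, 1.0]
width: -0.0
```

>>> move_arm(motion=[[-3.7, 0.1, 0.3, 0, 0, 4.5, 0], [-3.6, 0.4, 0.3, 0, 0, 4.5, 0], [-3.6, 0.7, 0.5, 0, 0, 4.5, 0], [-3.5, 1, 0.5, 0, 0, 4.5, 0], [-3.4, 1.3, 0.7, 0, 0, 4.5, 0], [-3.3, 1.5, 0.7, 0, 0, 4.5, 0], [-3.2, 1.8, 0.7, 0, 0, 4.5, 0], [-3, 2, 0.7, 0, 0, 4.5, 0]])

```text
t: 1.7
ee_pos: [0.5454, 0.208, 0.1628]
tool_rot: [-2.123, -2.316, 0.001]
contact_force: [-0.1, 1.0, -0.2]
width: -0.001
```

```bash
python3 -c "
from h import *
plan(0,245,18,8)"
```

```text
t 1.7 stand mm [ -1.4 250.2] z 162.8 jawyaw-stand deg -0.34 tilt [-0. -0. -1.] F stand [ 0.   1.  -0.2] w -0.001
[-0.06  0.02  1.81] [-0.    0.   -0.04]
[-0.06  0.02  1.81] [-0.    0.   -0.04]
[-0.06  0.02  1.81] [-0.    0.   -0.04]
[-0.06  0.02  1.81] [-0.    0.   -0.04]
[-0.06  0.02  1.81] [-0.    0.   -0.04]
[-0.06  0.02  1.81] [-0.    0.   -0.04]
[-0.07  0.02  1.81] [-0.    0.   -0.04]
[-0.07  0.02  1.81] [-0.    0.   -0.04]
```

>>> move_arm(motion=[[0, 0, 1.8, 0, 0, 0, 0], [0, 0, 1.8, 0, 0, 0, 0], [0, 0, 1.8, 0, 0, 0, 0], [0, 0, 1.8, 0, 0, 0, 0], [0, 0, 1.8, 0, 0, 0, 0], [0, 0, 1.8, 0, 0, 0, 0], [0, 0, 1.8, 0, 0, 0, 0], [0, 0.2, 1.7, 0, 0, -0.3, 0]])

```text
t: 2.5
ee_pos: [0.5462, 0.2094, 0.0192]
tool_rot: [-2.112, -2.325, 0.001]
contact_force: [0.7, -0.2, -0.3]
width: 0.001
```

```bash
python3 -c "
from h import *
now()
b=robot.read_camera('scene')[180:260,225:350];a=robot.read_camera('top')[150:225,150:275]
f=lambda i:cv2.resize(i,None,fx=4,fy=4,interpolation=cv2.INTER_CUBIC)
cv2.imwrite('pics/c1.png',np.vstack([f(a),f(b)[:300]]))"
```

```text
t 2.5 stand mm [ -0.4 251.5] z 19.2 jawyaw-stand deg 0.16 tilt [-0.001 -0.    -1.   ] F stand [ 0.7 -0.3 -0.3] w 0.001
```

View pics/c1.png

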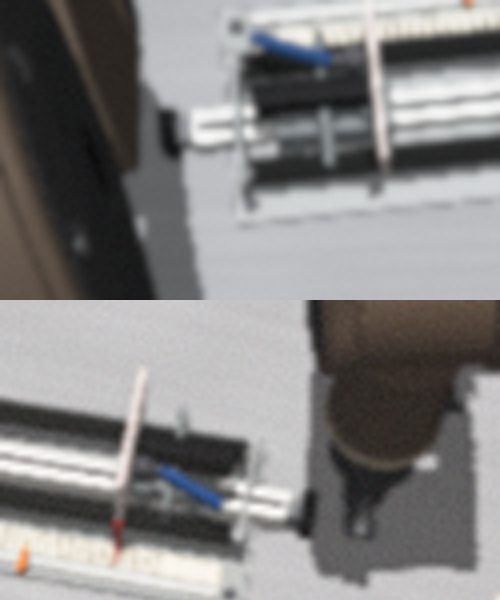

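The fingers (scene crop about (358,520)) stand just outside the cap (305,510) and in line with it. I'll push in now.

>>> move_arm(motion=[[-0.5, 0, 0, 0, 0, 0, 0], [-0.5, 0, 0, 0, 0, 0, 0], [-0.5, 0, 0, 0, 0, 0, 0], [-0.5, 0, 0, 0, 0, 0, 0], [-0.4, 0, 0, 0, 0, 0, 0], [-0.4, 0, 0, 0, 0, 0, 0], [-0.3, 0, 0, 0, 0, 0, 0], [0, 0, 0, 0, 0, 0, 0]])

```text
t: 3.4
ee_pos: [0.5496, 0.1783, 0.0204]
tool_rot: [2.113, 2.325, 0.0]
contact_force: [0.0, 0.0, 0.6]
width: -0.0
```

```bash
python3 -c "
from h import *
now()"
```

```text
t 3.4 stand mm [1.000e-01 2.203e+02] z 20.4 jawyaw-stand deg 0.13 tilt [ 0. -0. -1.] F stand [0.  0.  0.6] w -0.0
```

>>> move_arm(motion=[[-0.1, 0, 0, 0, 0, 0, 0], [-0.1, 0, 0, 0, 0, 0, 0], [-0.1, 0, 0, 0, 0, 0, 0], [-0.1, 0, 0, 0, 0, 0, 0], [-0.1, 0, 0, 0, 0, 0, 0], [-0.1, 0, 0, 0, 0, 0, 0], [0, 0, 0, 0, 0, 0, 0], [0, 0, 0, 0, 0, 0, 0]])

```text
t: 4.2
ee_pos: [0.55, 0.1731, 0.0203]
tool_rot: [-2.113, -2.325, -0.0]
contact_force: [-1.0, 8.7, 1.3]
width: 0.002
```

```bash
python3 -c "
from h import *
now()"
```

```text
t 4.2 stand mm [  0. 215.] z 20.3 jawyaw-stand deg 0.14 tilt [-0.  0. -1.] F stand [-0.2  8.8  1.3] w 0.002
```

>>> move_arm(motion=[[-0.1, 0, 0, 0, 0, 0, 0], [-0.1, 0, 0, 0, 0, 0, 0], [-0.1, 0, 0, 0, 0, 0, 0], [-0.1, 0, 0, 0, 0, 0, 0], [0, 0, 0, 0, 0, 0, 0], [0, 0, 0, 0, 0, 0, 0], [0, 0, 0, 0, 0, 0, 0], [0, 0, 0, 0, 0, 0, 0]])

```text
t: 5.0
ee_pos: [0.5502, 0.1725, 0.0205]
tool_rot: [-2.112, -2.323, -0.004]
contact_force: [-9.3, 49.6, 1.5]
width: -0.002
```

```bash
python3 -c "
from h import *
now()"
```

```text
t 5.0 stand mm [1.000e-01 2.144e+02] z 20.5 jawyaw-stand deg 0.11 tilt [ 0.     0.003 -1.   ] F stand [-4.6 50.3  1.5] w -0.002
```

The cap is home: it hit a hard stop of 50 N with the fingertip face at y = 203.5. Now I'll retreat, rise and open.

>>> move_arm(motion=[[0.5, 0, 0, 0, 0, 0, 0], [1, 0, 0, 0, 0, 0, 0], [1.5, 0, 0, 0, 0, 0, 0], [0.5, 0, -3, 0, 0, 0, 0], [0, 0, -4, 0, 0, 0, 0.5], [0, 0.2, -4, 0, 0, 0, 1], [0, 0.3, -4, 0, 0, 0, 1], [0, 0.5, -2, 0, 0, 0, 1]])

```text
t: 5.8
ee_pos: [0.5581, 0.2055, 0.1939]
tool_rot: [2.111, 2.324, 0.005]
contact_force: [0.5, 0.3, -0.3]
width: 0.68
```

```bash
python3 -c "
from h import *
plan(10,106,165,8)"
```

```text
t 5.8 stand mm [ 11.1 246.5] z 193.9 jawyaw-stand deg 0.16 tilt [ 0.004  0.001 -1.   ] F stand [ 0.6  0.3 -0.3] w 0.68
[-1.76 -0.02  0.36] [ 0.03 -0.    0.02]
[-1.76 -0.02  0.36] [ 0.03 -0.    0.02]
[-1.76 -0.02  0.36] [ 0.03 -0.    0.02]
[-1.76 -0.02  0.36] [ 0.03 -0.    0.02]
[-1.76 -0.02  0.36] [ 0.03 -0.    0.02]
[-1.76 -0.02  0.36] [ 0.03 -0.    0.02]
[-1.76 -0.02  0.36] [ 0.03 -0.    0.02]
[-1.76 -0.01  0.36] [ 0.03 -0.    0.02]
```

>>> move_arm(motion=[[-1.8, 0, 0.4, 0, 0, 0, 1], [-1.8, 0, 0.4, 0, 0, 0, 1], [-1.8, 0, 0.4, 0, 0, 0, 1], [-1.8, 0, 0.4, 0, 0, 0, 1], [-1.8, 0, 0.4, 0, 0, 0, 1], [-1.8, 0, 0.4, 0, 0, 0, 1], [-1.6, 0, 0.4, 0, 0, 0, 1], [-1.5, 0, 0.3, 0, 0, 0, 1]])

```text
t: 6.6
ee_pos: [0.57, 0.0652, 0.1584]
tool_rot: [-2.112, -2.324, 0.001]
contact_force: [-0.0, 0.2, -0.5]
width: 0.999
```

```bash
python3 -c "
from h import *
now()
b=robot.read_camera('scene')[170:260,185:335];a=robot.read_camera('top')[135:210,180:330]
f=lambda i:cv2.resize(i,None,fx=4,fy=4,interpolation=cv2.INTER_CUBIC)
cv2.imwrite('pics/c2.png',np.vstack([f(a)[:240],f(b)]))"
```

```text
t 6.6 stand mm [  9.9 105.7] z 158.4 jawyaw-stand deg 0.14 tilt [-0.001 -0.    -1.   ] F stand [-0.   0.2 -0.5] w 0.999
```

View pics/c2.png

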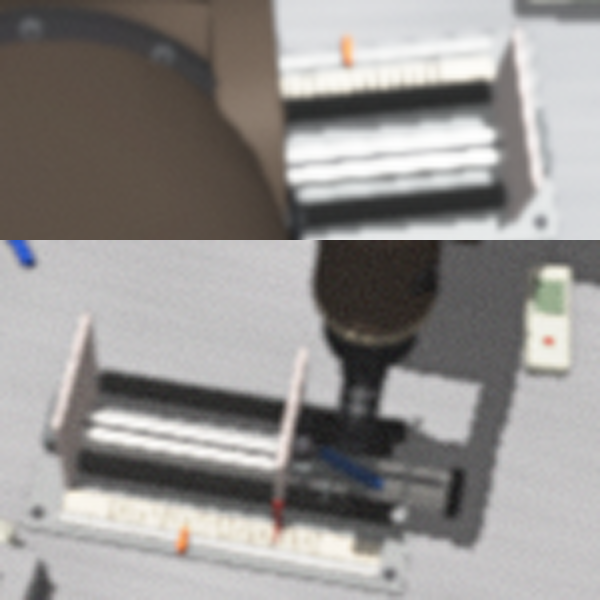

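The red pointer (278,515) and clip (183,540) are clear in the scene view. The gripper is over the handle and the cap is home. I'll descend to straddle it.

>>> move_arm(motion=[[0, 0, 1.2, 0, 0, 0, 1], [0, 0, 1.2, 0, 0, 0, 1], [0, 0, 1.2, 0, 0, 0, 1], [0, 0, 1.2, 0, 0, 0, 1], [0, 0, 1.2, 0, 0, 0, 1], [0, 0, 1.2, 0, 0, 0, 1], [0, 0, 1.2, 0, 0, 0, 1], [0, 0, 0.6, 0, 0, 0, 1]])

```text
t: 7.5
ee_pos: [0.5699, 0.0662, 0.0679]
tool_rot: [-2.112, -2.324, 0.001]
contact_force: [0.1, 0.5, -0.4]
width: 1.004
```

```bash
python3 -c "
from h import *
now()"
```

```text
t 7.5 stand mm [  9.8 106.7] z 67.9 jawyaw-stand deg 0.15 tilt [-0.001 -0.    -1.   ] F stand [ 0.2  0.5 -0.4] w 1.004
```

>>> move_arm(motion=[[-0.3, -0.1, 0, 0, 0, 0, 1], [-0.3, -0.1, 0, 0, 0, 0, 1], [-0.3, -0.1, 0, 0, 0, 0, 1], [-0.3, -0.1, 0, 0, 0, 0, 1], [-0.3, 0, 0, 0, 0, 0, 1], [-0.3, 0, 0, 0, 0, 0, 1], [0, 0, 0, 0, 0, 0, 1], [0, 0, 0, 0, 0, 0, 1]])

```text
t: 8.3
ee_pos: [0.5683, 0.0477, 0.0696]
tool_rot: [2.113, 2.324, 0.001]
contact_force: [2.1, 3.7, 2.2]
width: 0.999
```

```bash
python3 -c "
from h import *
now()"
```

```text
t 8.3 stand mm [ 6.6 88.5] z 69.6 jawyaw-stand deg 0.13 tilt [ 0.  0. -1.] F stand [2.4 3.5 2.2] w 0.999
```

>>> move_arm(motion=[[-0.9, 0, 0, 0, 0, 0, 1], [-0.9, 0, 0, 0, 0, 0, 1], [-0.9, 0, 0, 0, 0, 0, 1], [-0.9, 0, 0, 0, 0, 0, 1], [-0.9, 0, 0, 0, 0, 0, 1], [-0.9, 0, 0, 0, 0, 0, 1], [-0.7, 0, 0, 0, 0, 0, 1], [0, 0, 0, 0, 0, 0, 1]])

```text
t: 9.1
ee_pos: [0.5734, -0.0133, 0.0693]
tool_rot: [-2.113, -2.324, 0.001]
contact_force: [-1.5, 5.5, 2.7]
width: 1.004
```

```bash
cat > look.py <<'E'
import sys
from h import *
now();n=sys.argv[1]
i=robot.read_camera('scene');cv2.imwrite(f'pics/s{n}.png',i)
for nm,lo,hi in(("or",(5,110,130),(22,255,255)),("red",(0,90,50),(4,255,255)),("red2",(172,90,50),(180,255,255))):
  for c,st in blob(i,lo,hi,(185,180,310,260)):
    if st[4]>1: print(nm,c.round(2),st,((ray('scene',*c,.014)-T0)@MS*1e3).round(1))
cv2.imwrite(f'pics/c{n}.png',cv2.resize(i[190:260,195:300],None,fx=7,fy=7,interpolation=cv2.INTER_CUBIC))
E
python3 look.py 3
```

```text
t 9.1 stand mm [ 5.9 27.3] z 69.3 jawyaw-stand deg 0.1 tilt [-0.001  0.    -1.   ] F stand [-0.9  5.6  2.7] w 1.004
or [230.5 245. ] [45 63  2  5  8] [ 91.4 -34.3]
red [233.7 232.7] [47 51  4  5 10] [ 41.3 -32.5]
```

View pics/c3.png

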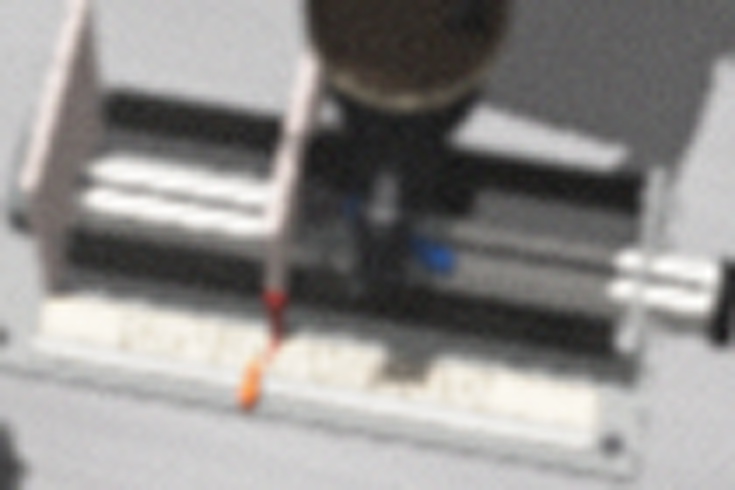

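```bash
python3 - <<'E'
from h import *
I=lambda p,z:((ray('scene',*p,z)-T0)@MS*1e3).round(1)
print("tip start",I((254.1,243.3),.014),"tip now",I((195+277/7-.43,190+347/7-.43),.014))
for z in(.009,.014,.018):print(z,"clip",I((230.5,245),z),"clip tip",I((195+258/7-.43,190+362/7-.43),z))
# sub-pixel colour-weighted row profiles, saturation-weighted, averaged first and latest
for f in("scene0","s3"):
    i=cv2.imread(f"pics/{f}.png").astype(float);w=np.clip(i[:,:,2]-i[:,:,1]-25,0,None)
    for r in range(231,250):
        for a,b in((222,240),(248,260)):
            s=w[r,a:b]
            if s.max()>15:
                c=(s*np.arange(a,b)).sum()/s.sum();print(f,r,round(c,2),int(s.sum()),I((c,r),.014))
E
```

```text
tip start [69.8 47.9] tip now [ 66.4 -25.9]
0.009 clip [ 89.2 -34.9] clip tip [ 74.2 -34.5]
0.014 clip [ 91.4 -34.3] clip tip [ 76.5 -33.9]
0.018 clip [ 93.2 -33.9] clip tip [ 78.3 -33.4]
scene0 235 254.0 65 [37.3 41.9]
scene0 236 254.03 75 [41.2 42.7]
scene0 237 253.85 33 [45.3 42.7]
scene0 241 253.8 20 [61.  45.3]
scene0 242 230.72 57 [ 79.7 -35.9]
scene0 242 253.66 32 [65.  45.5]
scene0 243 230.59 100 [ 83.6 -35.6]
scene0 244 230.33 105 [ 87.7 -35.7]
scene0 245 230.04 133 [ 91.7 -36. ]
scene0 246 229.98 135 [ 95.6 -35.4]
scene0 247 229.85 66 [ 99.5 -35.1]
s3 231 233.5 32 [ 34.7 -34.6]
s3 232 233.71 140 [ 38.5 -33. ]
s3 233 233.82 88 [ 42.4 -31.8]
s3 234 233.68 25 [ 46.5 -31.6]
s3 238 233.75 28 [ 62.2 -28.2]
s3 239 233.58 40 [ 66.2 -28.1]
s3 242 230.79 48 [ 79.6 -35.6]
s3 243 230.71 87 [ 83.6 -35.1]
s3 244 230.43 90 [ 87.6 -35.3]
s3 245 230.16 123 [ 91.6 -35.5]
s3 246 229.99 147 [ 95.6 -35.4]
s3 247 229.86 83 [ 99.5 -35.1]
```

Pointer at y ≈ -28.1, clip at -35.4, both measured in the same picture, so 7 mm remains.

>>> move_arm(motion=[[-0.2, 0, 0, 0, 0, 0, 1], [-0.2, 0, 0, 0, 0, 0, 1], [-0.2, 0, 0, 0, 0, 0, 1], [-0.13, 0, 0, 0, 0, 0, 1], [0, 0, 0, 0, 0, 0, 1], [0, 0, 0, 0, 0, 0, 1], [0, 0, 0, 0, 0, 0, 1], [0, 0, 0, 0, 0, 0, 1]])

```text
t: 9.95
ee_pos: [0.5739, -0.0196, 0.0692]
tool_rot: [-2.112, -2.324, 0.001]
contact_force: [-1.9, 5.3, 4.0]
width: 1.0
```

```bash
python3 look.py 4; python3 - <<'E'
from h import *
I=lambda p,z:((ray('scene',*p,z)-T0)@MS*1e3).round(1)
i=cv2.imread("pics/s4.png").astype(float);w=np.clip(i[:,:,2]-i[:,:,1]-25,0,None)
for r in range(230,249):
    s=w[r,222:240]
    if s.max()>15: c=(s*np.arange(222,240)).sum()/s.sum();print(r,round(c,2),int(s.sum()),I((c,r),.014))
E
```

```text
t 9.95 stand mm [ 5.9 20.9] z 69.2 jawyaw-stand deg 0.15 tilt [-0.001  0.    -1.   ] F stand [-1.4  5.5  4. ] w 1.0
or [230.5 245. ] [45 63  2  5  8] [ 91.4 -34.3]
red [232. 232.] [46 51  3  3  9] [ 39.6 -39.2]
231 232.09 65 [ 35.6 -39.6]
232 232.05 108 [ 39.6 -39. ]
233 232.0 66 [ 43.6 -38.4]
234 232.11 35 [ 47.5 -37.2]
235 232.3 23 [ 51.3 -35.7]
237 232.32 28 [ 59.2 -34.1]
238 232.06 34 [ 63.2 -34.2]
239 231.83 23 [ 67.3 -34.3]
241 231.14 21 [ 75.5 -35.2]
242 230.67 49 [ 79.7 -36. ]
243 230.62 82 [ 83.6 -35.5]
244 230.45 93 [ 87.6 -35.3]
245 230.17 124 [ 91.6 -35.5]
246 229.98 144 [ 95.6 -35.4]
247 229.87 78 [ 99.5 -35. ]
```

View pics/c4.png

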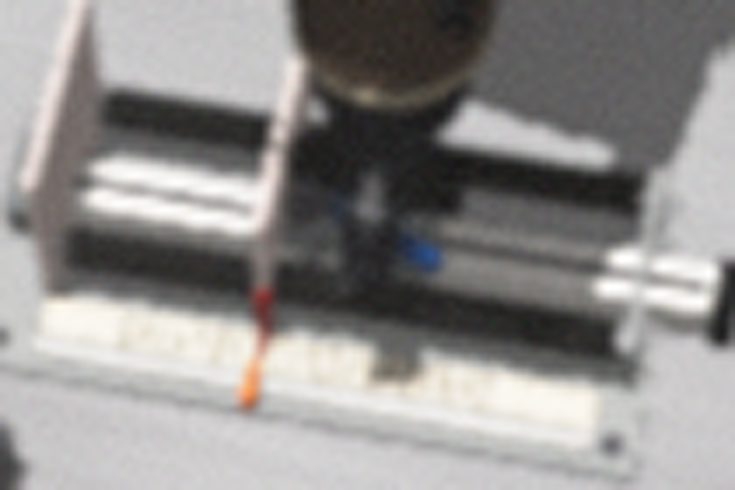

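The pointer is within about 1 mm of the clip. I'll nudge it 1 mm and start closing gently.

>>> move_arm(motion=[[-0.1, 0, 0, 0, 0, 0, 1], [0, 0, 0, 0, 0, 0, 1], [0, 0, 0, 0, 0, 0, 1], [0, 0, 0, 0, 0, 0, 0.95], [0, 0, 0, 0, 0, 0, 0.9], [0, 0, 0, 0, 0, 0, 0.85], [0, 0, 0, 0, 0, 0, 0.8], [0, 0, 0, 0, 0, 0, 0.8]], grip_force=50)

```text
t: 10.8
ee_pos: [0.5746, -0.0206, 0.0695]
tool_rot: [-2.113, -2.325, -0.0]
contact_force: [-0.3, 6.0, 5.2]
width: 0.799
```

```bash
python3 -c "
from h import *
now()"
```

```text
t 10.8 stand mm [ 6.4 19.9] z 69.5 jawyaw-stand deg 0.15 tilt [-0.  0. -1.] F stand [0.3 6.  5.2] w 0.799
```

>>> move_arm(motion=[[0, 0, 0, 0, 0, 0, 0.75], [0, 0, 0, 0, 0, 0, 0.7], [0, 0, 0, 0, 0, 0, 0.65], [0, 0, 0, 0, 0, 0, 0.6], [0, 0, 0, 0, 0, 0, 0.57], [0, 0, 0, 0, 0, 0, 0.54], [0, 0, 0, 0, 0, 0, 0.52], [0, 0, 0, 0, 0, 0, 0.5]], grip_force=50)

```text
t: 11.6
ee_pos: [0.5746, -0.0206, 0.0695]
tool_rot: [-2.112, -2.325, -0.0]
contact_force: [-0.6, 5.7, 4.9]
width: 0.5
```

```bash
cat >> look.py <<'E'
I=lambda p,z:((ray('scene',*p,z)-T0)@MS*1e3).round(1)
i=i.astype(float);w=np.clip(i[:,:,2]-i[:,:,1]-25,0,None)
for r in range(237,248):
    s=w[r,222:240]
    if s.max()>15: c=(s*np.arange(222,240)).sum()/s.sum();print(r,round(c,2),int(s.sum()),I((c,r),.014))
E
python3 look.py 5
```

```text
t 11.6 stand mm [ 6.5 19.9] z 69.5 jawyaw-stand deg 0.15 tilt [-0.  0. -1.] F stand [-0.1  5.8  4.9] w 0.5
or [230.5 245. ] [45 63  2  5  8] [ 91.4 -34.3]
red [231.71 232.  ] [46 51  3  3  7] [ 39.8 -40.2]
237 232.0 19 [ 59.4 -35.2]
238 231.95 39 [ 63.3 -34.6]
239 231.74 31 [ 67.4 -34.6]
241 231.17 23 [ 75.5 -35. ]
242 230.69 51 [ 79.7 -36. ]
243 230.69 85 [ 83.6 -35.2]
244 230.47 89 [ 87.6 -35.2]
245 230.12 125 [ 91.6 -35.7]
246 230.0 145 [ 95.6 -35.3]
247 229.85 78 [ 99.5 -35.1]
```

>>> move_arm(motion=[[0, -0.05, 0, 0, 0, 0, 0.47], [0, -0.05, 0, 0, 0, 0, 0.44], [0, 0, 0, 0, 0, 0, 0.41], [0, 0, 0, 0, 0, 0, 0.38], [0, 0, 0, 0, 0, 0, 0.35], [0, 0, 0, 0, 0, 0, 0.3], [0, 0, 0, 0, 0, 0, 0.2], [0, 0, 0, 0, 0, 0, 0.2]], grip_force=50)

```text
t: 12.45
ee_pos: [0.576, -0.0209, 0.0702]
tool_rot: [2.111, 2.322, 0.004]
contact_force: [7.7, 5.2, 7.2]
width: 0.349
```

```bash
python3 look.py 6
```

```text
t 12.45 stand mm [ 7.9 19.5] z 70.2 jawyaw-stand deg 0.13 tilt [ 0.004 -0.    -1.   ] F stand [8.2 4.5 7.2] w 0.349
or [230.5 245. ] [45 63  2  5  8] [ 91.4 -34.3]
red [231.7 232.7] [46 51  3  5 10] [ 42.6 -39.7]
237 231.93 27 [ 59.4 -35.5]
238 231.63 49 [ 63.5 -35.8]
242 230.67 48 [ 79.7 -36.1]
243 230.62 84 [ 83.6 -35.5]
244 230.42 95 [ 87.6 -35.4]
245 230.15 119 [ 91.6 -35.6]
246 229.99 141 [ 95.6 -35.4]
247 229.84 81 [ 99.5 -35.1]
```

View pics/c6.png

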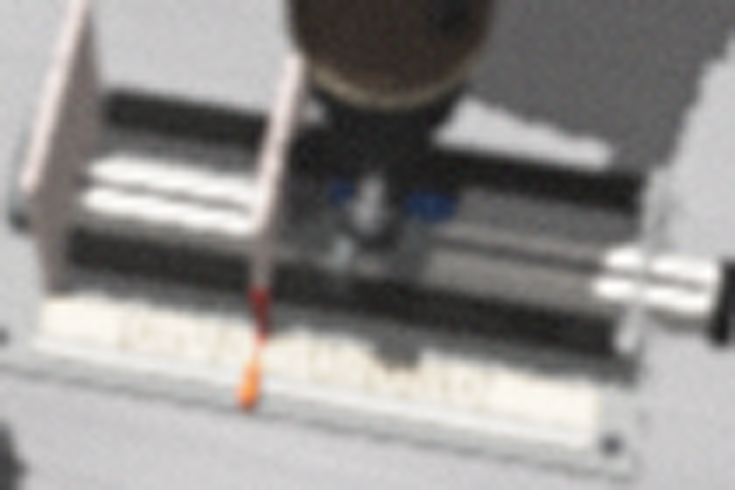

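The lever now lies parallel to the handle. The jaws have stalled at about 30 mm and the pointer is level with the clip. I'll relieve the 8 N side load, firm the grip and let it settle.

>>> move_arm(motion=[[0, 0.1, 0, 0, 0, 0, 0.1], [0, 0.1, 0, 0, 0, 0, 0.1], [0, 0, 0, 0, 0, 0, 0.1], [0, 0, 0, 0, 0, 0, 0.1], [0, 0, 0, 0, 0, 0, 0.1], [0, 0, 0, 0, 0, 0, 0.1], [0, 0, 0, 0, 0, 0, 0.1], [0, 0, 0, 0, 0, 0, 0.1]], grip_force=60)

```text
t: 13.3
ee_pos: [0.5759, -0.0208, 0.0702]
tool_rot: [2.113, 2.325, 0.001]
contact_force: [-2.8, 2.2, 18.2]
width: 0.343
```

```bash
python3 look.py 7
```

```text
t 13.3 stand mm [ 7.8 19.5] z 70.2 jawyaw-stand deg 0.14 tilt [ 0.001 -0.    -1.   ] F stand [-2.6  2.5 18.2] w 0.343
or [230.33 245.11] [44 63  3  5  9] [ 91.9 -34.8]
red [231.73 233.  ] [46 51  3  6 11] [ 43.8 -39.3]
237 231.82 28 [ 59.5 -35.9]
238 231.72 36 [ 63.5 -35.4]
242 230.62 50 [ 79.7 -36.2]
243 230.66 91 [ 83.6 -35.3]
244 230.39 92 [ 87.6 -35.5]
245 230.17 123 [ 91.6 -35.5]
246 229.99 147 [ 95.6 -35.4]
247 229.85 79 [ 99.5 -35.1]
```

View pics/s7.png

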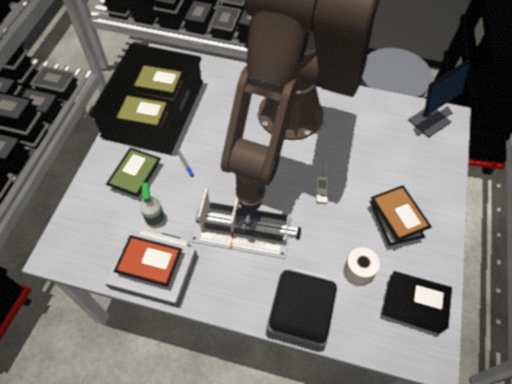

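```bash
python3 -c "
from h import *
for n in('s6','s7'):
  i=cv2.imread(f'pics/{n}.png')
  for c,st in blob(i,(105,90,40),(125,255,255),(185,180,310,260)): print(n,c.round(1),st[4],((ray('scene',*c,.105)-T0)@MS*1e3).round(1))
now()"
```

```text
s6 [243.5 216.5] 4 [16.7 -0.1]
s6 [256.  218.8] 20 [17.9 44.4]
s7 [243.4 216.8] 5 [18.  -0.2]
s7 [255.7 218.8] 19 [18.2 43.6]
t 13.35 stand mm [ 7.8 19.5] z 70.2 jawyaw-stand deg 0.14 tilt [ 0.001 -0.    -1.   ] F stand [-3.3  3.3 17.6] w 0.344
```

The two visible parts of the lever have the same stand x, within 0.2 mm over 44 mm, so it is closed. Handing in.

```bash
python3 -c "
from cell import robot
print(robot.hand_in())"
```

```text
the job is handed in; nothing more can be done
None
```

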